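# Line up the tint samples by shade on the display rail

### The arm

A 7-joint arm with a two-finger parallel gripper is mounted at the origin on a cart in front of the work surface, level with it; the furniture and walls round the work are solid. World frame = base frame: x ahead of the robot, y to its left, z up, the work surface at z = 0. Lengths are in mm, angles in rad, forces in N, time in s.
With the tool pointing down it reaches from about 375 to 925 mm from the base axis. Payload 3.1 kg.
Tool frame: the origin (TCP) lies on the centre line of the jaws, within the pads' length; the fingertips stand 25 mm ahead of it and the grasp point (between the pads) lies 6 mm ahead of it; z points along the fingers, y is the line along which they close (so a half turn about z gives the same grasp; the last joint's range is limited). The gripper opens to 85 mm and grips with 20 to 120 N. Pads are 22 mm wide; open, the fingers measure 114 mm over their backs; the gripper's body (76 mm by 85 mm) begins 54 mm behind the grasp point. The pads swing forward as they close: fully open they stand 13 mm farther back than shut.
Start: joints at [1.165, 0.383, 0.044, 1.598, -0.018, 1.161, -0.05], TCP at [196.945, -619.448, 256.269] pointing down, gripper open.
Joint ranges: [-2.61, 2.61], [-0.41, 2.15], [-1.48, 1.57], [0, 2.5], [-1.57, 4.71], [0.05, 1.97], [-2.85, 2.85]. Speed limits (rad/s): [2.79, 2.79, 3.14, 3.14, 3.14, 3.14, 3.14].

### API

Orientations are given as a rotation vector (axis times angle).
In Python, from workcell import r gives the robot as it stands.
- The arm moves only by the tool play_rows, never from a script. Its argument "motion" is a list of rows, each a list of 3 entries, a list of its own where there are three numbers: the shift along the world's x, y, z as a fraction of full scale, then the turn, a rotation vector about the world's x, y, z as a fraction of full scale, then the closure, from -1 (fully open) to 1 (shut). A call has exactly 10 rows; each row is the pose to reach, as a shift and turn from the pose commanded when the call began; what a row does not reach only later rows make up. Full scale, the value 1, is 0.5 m for a shift and pi/2 rad for a turn. A row lasts 1/8 s, in which the tool goes at most 62.5 mm and 10.7 degrees, less where a joint would pass 70% of its speed; a pose out of reach is approached as far as the arm can. A call with a number of a shift or a turn outside -1 to 1 is refused whole. A call with a gripper value outside its range is refused whole. The fingers move at their own pace and stop on an object; "newtons" is the grip in N (left out, the last holds). Time passes only in rows, so rows that repeat a pose let the fingers close, or fill a call up. It gives the time, the measured TCP pose, the force, the opening and the grip force at its end, in the units of the state.
- r.observe(): the state, without advancing time (a new reading comes with each control period).
- r.camera(name): name is "scene" or "side" or "wrist"; returns a dict with "pixels" (400x640x3 uint8, red, green, blue), "mtx" (3x3 intrinsics, pixels), "R" (3x3) and "t" (3): a world point X has camera coordinates R X + t. Camera axes: x right, y down, z forward; pixel columns grow to the right and rows downward; lengths in mm; the calibration is good to about 2 mm. The wrist camera is an equidistant fisheye: a pixel r from the principal point sees the ray r / f radians off the axis. A picture is of the moment at which its call begins. There is no depth.
- r.hand_in(): hands the job in; it is judged then, once.
Trained networks look in a picture, given as the dict that the camera call returned (one of the last four; its "shot" number tells which), for a name from the list of things; names that differ only in an ending like _2 or _b are one class to them, and where a whole thing is asked for, a point or a joint stands for the part that bears it (a point fixed in the world has none). Each returns a list of dicts, best first, with "confidence" (0 to 1); they miss things now and then, are a little off and sometimes report something else, mostly with a low value. They report only what shows in the picture. A call takes as long as a camera call.
- r.search_frame(picture, thing): "centre" ([x, y, z] in mm, in world coordinates, good to about 4 mm: the middle of the surface that is visible of it).
The state is a dict: "time": time; "joint_positions": joint angles; "qd": joint speeds; "tau": joint torques, N m; "tool_pos": TCP position; "tool_rot": TCP orientation; "force": force on the tool from outside, world axes, zero at the start; "torque": the same for the moment, N m; "grip_width": finger opening in mm; "gripper_force": force on a finger pad.
Only numpy, scipy, OpenCV 4.12 (cv2) and the standard library are available. Lean on these libraries where they do the work, as an engineer would, in place of code of your own. Each camera call takes 0.05 s, during which the arm holds its last target. There are 200 camera calls.

### The job

Set the four tint samples out on the display rail for the customer, one centred on each blue pad, standing upright, in order of shade: the palest at the end with the white stud, then steadily darker to the darkest at the end with the black stud. Leave the red lens block that stands among them where it is.

Things in the scene. Friction and masses are not known exactly. Their poses are not given: they have to be found in the camera images.
- sample_pale_center (a point): Tint sample, pale straw yellow (the lightest): a round holder, grey sides, 44 mm diameter and 22 mm high with straight upright sides, its slightly domed top filled by the tinted lens; loose, stands upright, 40 to 85 g. This point is its centre, 11 mm above its underside; z points up along its axis.
- sample_amber_center (a point): Tint sample, amber orange (second lightest): a round holder, grey sides, 44 mm diameter and 22 mm high with straight upright sides, its slightly domed top filled by the tinted lens; loose, stands upright, 40 to 85 g. This point is its centre, 11 mm above its underside; z points up along its axis.
- sample_brown_center (a point): Tint sample, mid brown (second darkest): a round holder, grey sides, 44 mm diameter and 22 mm high with straight upright sides, its slightly domed top filled by the tinted lens; loose, stands upright, 40 to 85 g. This point is its centre, 11 mm above its underside; z points up along its axis.
- sample_dark_center (a point): Tint sample, almost black brown (the darkest): a round holder, grey sides, 44 mm diameter and 22 mm high with straight upright sides, its slightly domed top filled by the tinted lens; loose, stands upright, 40 to 85 g. This point is its centre, 11 mm above its underside; z points up along its axis.
- pad_1: One of four alike flat round pads (blue with an aluminium edge, 54 mm diameter) fixed in a straight row, 74 mm between centres, on a fixed pale wooden rail 350 x 66 mm; pad_2 is its one neighbour. Origin: centre of the pad's underside, 8 mm above the table; a sample stands on the pad's flat top, 3 mm above this origin. y runs along the rail, from pad_4 to pad_1.
- pad_2: One of four alike flat round pads (blue with an aluminium edge, 54 mm diameter) fixed in a straight row, 74 mm between centres, on a fixed pale wooden rail 350 x 66 mm; between pad_1 and pad_3. Origin: centre of the pad's underside, 8 mm above the table; a sample stands on the pad's flat top, 3 mm above this origin. y runs along the rail, from pad_4 to pad_1.
- pad_3: One of four alike flat round pads (blue with an aluminium edge, 54 mm diameter) fixed in a straight row, 74 mm between centres, on a fixed pale wooden rail 350 x 66 mm; between pad_2 and pad_4. Origin: centre of the pad's underside, 8 mm above the table; a sample stands on the pad's flat top, 3 mm above this origin. y runs along the rail, from pad_4 to pad_1.
- pad_4: One of four alike flat round pads (blue with an aluminium edge, 54 mm diameter) fixed in a straight row, 74 mm between centres, on a fixed pale wooden rail 350 x 66 mm; pad_3 is its one neighbour. Origin: centre of the pad's underside, 8 mm above the table; a sample stands on the pad's flat top, 3 mm above this origin. y runs along the rail, from pad_4 to pad_1.
- white_stud: Small fixed white stud, 22 mm diameter and 12 mm high, on one end of the rail, 46 mm beyond the end pad's centre; it marks the light end, which may be beside pad_1 or beside pad_4. A black stud alike marks the other, dark end. Origin: centre of its underside.
- lens_block_center (a point): Dark red rubber lens block, waisted, 24 mm diameter and 18 mm high, loose, standing among the samples; not part of the job. This point is half-way up it.

How it is judged (in metres and radians):
At the end, for the whole second after the job is handed in: Every sample stands upright (within 0.12 rad) and at rest on the top of its own pad, its centre within 12 mm of the pad's centre; counted from the pad next to the white stud the order is pale, amber, brown, dark (((horizontal distance between white_stud and pad_1 below 0.1 m and horizontal distance between sample_pale_center and pad_1 below 0.012 m and horizontal distance between sample_amber_center and pad_2 below 0.012 m and horizontal distance between sample_brown_center and pad_3 below 0.012 m and horizontal distance between sample_dark_center and pad_4 below 0.012 m) or (horizontal distance between white_stud and pad_4 below 0.1 m and horizontal distance between sample_pale_center and pad_4 below 0.012 m and horizontal distance between sample_amber_center and pad_3 below 0.012 m and horizontal distance between sample_brown_center and pad_2 below 0.012 m and horizontal distance between sample_dark_center and pad_1 below 0.012 m)) and height (world z) of sample_pale_center between 0.018 and 0.027 m and angle between each of sample_pale_center, sample_amber_center, sample_brown_center, sample_dark_center's own z axis and vertical below 0.12 rad and height (world z) of sample_amber_center between 0.018 and 0.027 m and height (world z) of sample_brown_center between 0.018 and 0.027 m and height (world z) of sample_dark_center between 0.018 and 0.027 m and linear speed of each of sample_pale, sample_amber, sample_brown, sample_dark below 0.02 m/s); the robot touches nothing.
It fails at once if the red lens block is pushed or carried more than 20 mm from its place (distance of lens_block_center from where it was at the start of the episode above 0.02 m).
It also fails if it takes over 80 s, if anything falls off the work surface, if the arm or the gripper's body presses on something with over 40 N, if the wrist force passes 120 N, or if a joint passes its speed limit or range.

## Working session

There is one attempt and no reset: what is moved stays moved. The work goes in short steps, Python scripts to look and compute and a tool call to move; the robot and the scene stay as the last step left them, time stands still between calls to the robot, and variables do not carry over. Pictures are saved under pics/ and viewed, at most 14 in all, crops included, and the job is handed in when it is done.

Besides the shell and the picture viewer there is one more tool, called as name(argument=value, ...) on one line, values as JSON. play_rows: Moves the arm, as the interface text tells. Shift numbers are shares of 0.5 m and turn numbers shares of pi/2 rad, none past 1 either way. Its arguments: {"type":"object","properties":{"motion":{"type":"array","items":{"type":"array"}},"newtons":{"type":"number"}},"required":["motion"]}

```bash
mkdir -p pics
cat > h.py <<'E'
from workcell import r
import numpy as np, cv2
def shot(n,f):
    p=r.camera(n); cv2.imwrite('pics/'+f,p['pixels'][:,:,::-1]); return p
def find(p,names,k=2,c=.3):
    for n in names:
        print(n,[(np.round(d['centre']).tolist(),round(d['confidence'],2)) for d in r.search_frame(p,n)[:k] if d['confidence']>c])
S=['sample_%s_center'%c for c in('pale','amber','brown','dark')]
E
python3 - <<'E'
from h import *
for n in('scene','side'):
    p=shot(n,n+'0.png'); find(p,S+['white_stud','lens_block_center']); find(p,['pad_1'],4)
o=r.observe();print(o['tool_pos'],o['tool_rot'],o['time'],o['grip_width'])
E
```

```text
sample_pale_center [([586.0, -48.0, 22.0], 0.86)]
sample_amber_center [([461.0, -132.0, 7.0], 0.65), ([649.0, -107.0, 20.0], 0.63)]
sample_brown_center [([585.0, -315.0, 17.0], 0.55)]
sample_dark_center [([594.0, -188.0, 16.0], 0.76)]
white_stud [([432.0, -394.0, 16.0], 0.39)]
lens_block_center [([640.0, -267.0, 8.0], 0.42)]
pad_1 [([461.0, -129.0, 10.0], 0.73), ([453.0, -206.0, 11.0], 0.64), ([444.0, -280.0, 12.0], 0.55), ([438.0, -351.0, 10.0], 0.52)]
sample_pale_center []
sample_amber_center [([649.0, -129.0, 15.0], 0.64)]
sample_brown_center [([574.0, -324.0, 18.0], 0.66), ([451.0, -287.0, 17.0], 0.6)]
sample_dark_center [([590.0, -205.0, 17.0], 0.77)]
white_stud []
lens_block_center [([636.0, -270.0, 8.0], 0.49), ([573.0, -328.0, 17.0], 0.45)]
pad_1 [([432.0, -360.0, 9.0], 0.98), ([450.0, -289.0, 14.0], 0.76)]
[ 196.95666665 -619.46790928  256.33206924] [3.10436595e+00 4.81564862e-01 1.01341446e-04] 0.8 85.57542733745248
```

View pics/scene0.png

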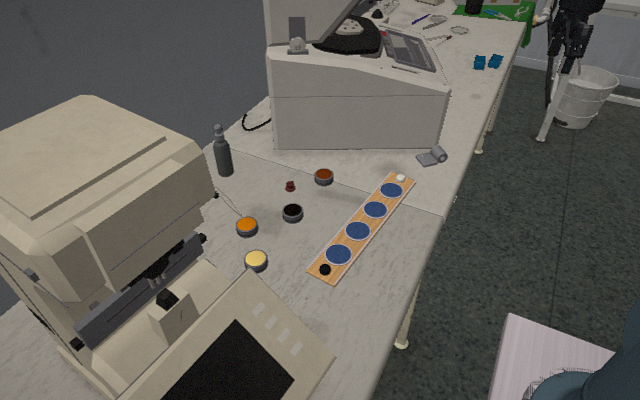

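View pics/side0.png

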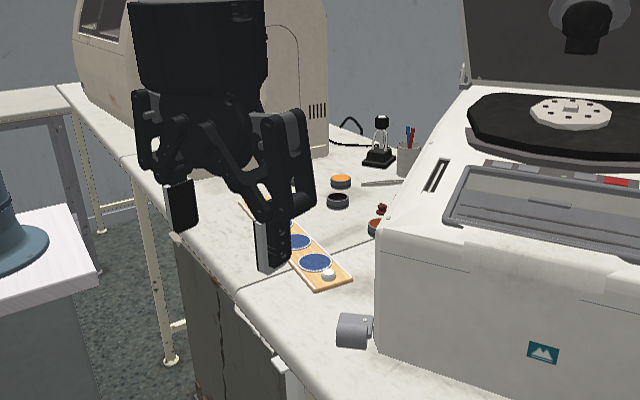

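The scene image shows the white stud at the far right end of the rail (pixel 400,178) and the black stud at (325,270). Pale is at (256,260), amber (247,226), dark (292,212), brown (323,176) and the block (290,186). The side image agrees, with the white stud at (328,273). I'll go above and look with the wrist camera.

play_rows(motion=[[[0.05,0.1,0.1],[0,0,0.05],-1],[[0.1,0.22,0.148],[0,0,0.15],-1],[[0.16,0.34,0.148],[0,0,0.25],-1],[[0.22,0.46,0.148],[0,0,0.35],-1],[[0.28,0.57,0.148],[0,0,0.45],-1],[[0.38,0.64,0.148],[0,0,0.55],-1],[[0.48,0.7,0.148],[0,0,0.65],-1],[[0.58,0.75,0.148],[0,0,0.74],-1],[[0.646,0.779,0.148],[0,0,0.74],-1],[[0.646,0.779,0.148],[0,0,0.74],-1]])

```text
time: 2.05
tool_pos: [523.4, -225.6, 330.2]
tool_rot: [-2.321, -2.116, -0.005]
force: [-0.2, 0.2, -0.0]
grip_width: 85.4
gripper_force: 0.0
```

Run:
```python
from h import *
from scipy.spatial.transform import Rotation as R
p=shot('wrist','w1.png'); find(p,S+['white_stud','lens_block_center']); find(p,['pad_1'],4)
o=r.observe();print(o['tool_pos'],R.from_rotvec(o['tool_rot']).as_matrix().round(3),o['time'],o['joint_positions'])
```

```text
sample_pale_center [([588.0, -51.0, 18.0], 0.76)]
sample_amber_center [([654.0, -115.0, 16.0], 0.64)]
sample_brown_center [([586.0, -328.0, 22.0], 0.58)]
sample_dark_center [([596.0, -191.0, 24.0], 0.88)]
white_stud []
lens_block_center [([644.0, -266.0, 14.0], 0.7), ([434.0, -398.0, 20.0], 0.59)]
pad_1 [([444.0, -283.0, 12.0], 0.74), ([437.0, -351.0, 14.0], 0.73), ([454.0, -203.0, 10.0], 0.65), ([460.0, -135.0, 14.0], 0.62)]
[ 518.93354641 -231.18636066  330.43923151] [[ 0.103  0.995 -0.   ]
 [ 0.995 -0.103 -0.001]
 [-0.001 -0.    -1.   ]] 2.45 [ 0.69921694  0.19820583 -0.40236042  1.6931118   0.08162511  1.26666775
  0.17634539]
```

View pics/w1.png

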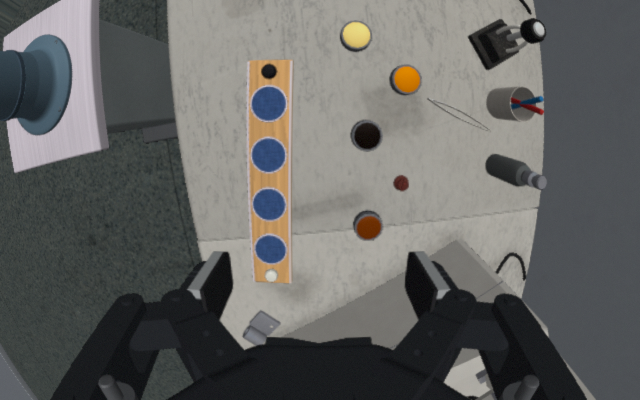

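The wrist view shows the pads at (269,104), (269,155), (269,204) and (270,249), with the white stud at (271,275). The samples are pale (356,36), amber (406,80), dark (367,135) and brown (368,225), and the block is at (401,183). This agrees with the networks, so I'll refine from segmented pixels.

```bash
cat >> h.py <<'E'
def ray(p,uv,z):
    K=np.array(p['mtx']);d=(np.array(uv,float)-K[:2,2])/K[[0,1],[0,1]]
    n=np.linalg.norm(d); c=np.r_[np.sin(n)*d/max(n,1e-9),np.cos(n)]
    Rm=np.array(p['R']);o=-Rm.T@np.array(p['t']); w=Rm.T@c
    return o+w*(z-o[2])/w[2]
def proj(p,X):
    c=np.array(p['R'])@np.array(X,float)+np.array(p['t']); n=np.arctan2(np.hypot(c[0],c[1]),c[2])
    K=np.array(p['mtx']); return c[:2]/np.hypot(c[0],c[1])*n*K[[0,1],[0,1]]+K[:2,2]
def blob(p,seed,z,tol=30):
    # flood the face from its seed pixel, centre it from contour points put on the plane z
    im=cv2.medianBlur(p['pixels'].copy(),3); m=np.zeros((402,642),np.uint8)
    cv2.floodFill(im,m,tuple(int(round(v)) for v in seed),0,(tol,)*3,(tol,)*3,4|(255<<8)|cv2.FLOODFILL_MASK_ONLY|cv2.FLOODFILL_FIXED_RANGE)
    ct=max(cv2.findContours(m[1:-1,1:-1],0,1)[0],key=cv2.contourArea)[:,0]
    P=np.array([ray(p,c,z)[:2] for c in ct],np.float32)
    c,rad=cv2.minEnclosingCircle(P); return np.round(c,1),round(rad,1)
E
python3 - <<'E'
from h import *
p=r.camera('wrist')
for n,s,z in [('pale',(356,36),20),('amber',(406,80),20),('brown',(368,226),20),('dark',(366,135),20),('block',(401,183),18),('pad',(269,104),11),('pad',(269,155),11),('pad',(269,204),11),('pad',(270,249),11),('white',(271,275),12),('black',(269,71),12)]:
    print(n,blob(p,s,z))
E
```

```text
pale (array([592.1, -47.6]), 18.4)
amber (array([ 657.7, -114.6]), 18.1)
brown (array([ 589.4, -328.3]), 17.5)
dark (array([ 594.6, -192.1]), 17.7)
block (array([ 641.4, -264.6]), 11.4)
pad (array([ 461.2, -134. ]), 23.5)
pad (array([ 452.4, -207.4]), 23.6)
pad (array([ 444. , -281.1]), 23.3)
pad (array([ 434.9, -354.8]), 23.3)
white (array([ 429.5, -401.9]), 10.3)
black (array([466.6, -87.9]), 9.7)
```

Run:
```python
from h import *
p=r.camera('scene');K=np.array(p['mtx']);Rm=np.array(p['R']);o=-Rm.T@np.array(p['t'])
for uv in [(275,148),(360,149),(443,150),(180,318),(245,275),(205,235)]:
    w=Rm.T@np.linalg.solve(K,[*uv,1]);print(uv,np.round(o-w*o[2]/w[2]))
```

```text
(275, 148) [ 755. -388.    0.]
(360, 149) [ 560. -481.    0.]
(443, 150) [ 372. -571.    0.]
(180, 318) [642. 106.   0.]
(245, 275) [595. -19.   0.]
(205, 235) [725. -67.   0.]
```

play_rows(motion=[[[0.04,-0.05,-0.1],[0,0,0],-1],[[0.08,-0.1,-0.2],[0,0,0],-1],[[0.11,-0.15,-0.3],[0,0,0],-1],[[0.139,-0.197,-0.4],[0,0,0],-1],[[0.139,-0.197,-0.48],[0,0,0],-1],[[0.139,-0.197,-0.52],[0,0,0],-1],[[0.139,-0.197,-0.56],[0,0,0],-1],[[0.139,-0.197,-0.59],[0,0,0],-1],[[0.139,-0.197,-0.604],[0,0,0],-1],[[0.139,-0.197,-0.604],[0,0,0],-1]])

```text
time: 3.8
tool_pos: [589.6, -328.4, 28.5]
tool_rot: [2.33, 2.107, 0.0]
force: [0.2, -0.8, 0.5]
grip_width: 85.1
gripper_force: 0.0
```

Run:
```python
from h import *
p=shot('wrist','w2.png'); o=r.observe();print(o['tool_pos'],o['force'])
```

```text
[ 589.98536152 -328.67441408   29.0227407 ] [-0.60027811 -0.17581237  0.36006088]
```

View pics/w2.png

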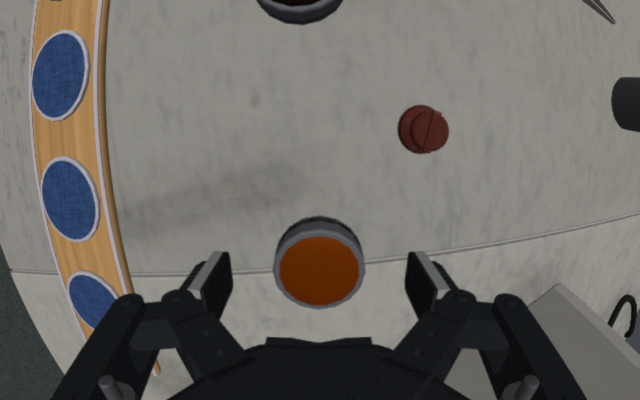

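The brown sample sits between the jaws, with its face centred at (319,270) and the fingertips at about (215,280) and (425,280). I'll check its position from close by.

Run:
```python
from h import *
p=r.camera('wrist'); print(blob(p,(319,272),21), proj(p,[589.4,-328.3,21]))
```

```text
(array([ 589.6, -327.9]), 18.6) [317.6561531  272.41412243]
```

play_rows(newtons=30, motion=[[[0,0,0],[0,0,0],0.2],[[0,0,0],[0,0,0],0.6],[[0,0,0],[0,0,0],0.6],[[0,0,0],[0,0,0],0.6],[[0,0,0],[0,0,0],0.6],[[0,0,0.02],[0,0,0],0.6],[[0,0,0.06],[0,0,0],0.6],[[0,0,0.12],[0,0,0],0.6],[[0,0,0.12],[0,0,0],0.6],[[0,0,0.12],[0,0,0],0.6]])

```text
time: 5.15
tool_pos: [589.2, -328.4, 88.5]
tool_rot: [2.33, 2.107, -0.0]
force: [0.0, 0.8, -0.8]
grip_width: 42.8
gripper_force: 30.6
```

Run:
```python
from h import *
p=shot('wrist','w3.png'); o=r.observe();print(o['tool_pos'],o['force'],o['grip_width'],o['gripper_force'])
```

```text
[ 588.6119308  -328.17168193   87.59199625] [-0.98234832 -0.00971675 -0.26525098] 42.270138653537956 30.605513602495193
```

View pics/w3.png

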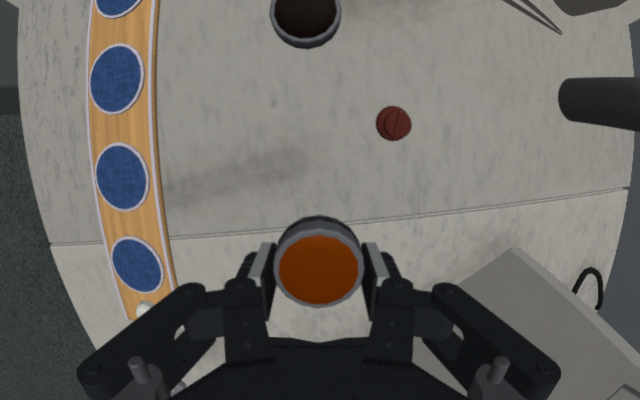

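The brown sample is held at (320,265) between the pads, and the block is undisturbed at (394,123). Next I carry it to the third pad from white.

play_rows(motion=[[[-0.05,0.045,0.01],[0,0,0],0.6],[[-0.11,0.1,0.01],[0,0,0],0.6],[[-0.18,0.16,0.01],[0,0,0],0.6],[[-0.24,0.21,0.0],[0,0,0],0.6],[[-0.274,0.242,0.0],[0,0,0],0.6],[[-0.274,0.242,-0.03],[0,0,0],0.6],[[-0.274,0.242,-0.06],[0,0,0],0.6],[[-0.274,0.242,-0.085],[0,0,0],0.6],[[-0.274,0.242,-0.096],[0,0,0],0.6],[[-0.274,0.242,-0.096],[0,0,0],0.6]])

```text
time: 6.45
tool_pos: [453.0, -207.8, 40.0]
tool_rot: [-2.33, -2.107, 0.0]
force: [-0.4, 0.1, -1.0]
grip_width: 42.7
gripper_force: 30.7
```

Run:
```python
from h import *
o=r.observe();print(o['tool_pos'],o['force'],o['grip_width'],o['gripper_force'])
```

```text
[ 453.00669439 -207.78689829   40.0476876 ] [-0.42193065  0.07514639 -1.01973169] 42.669476606337646 30.6771252094768
```

play_rows(motion=[[[0,0,-0.002],[0,0,0],0.6],[[0,0,-0.002],[0,0,0],0.0],[[0,0,-0.002],[0,0,0],-1],[[0,0,-0.002],[0,0,0],-1],[[0,0,0.03],[0,0,0],-1],[[0,0,0.12],[0,0,0],-1],[[0.08,0.01,0.16],[0,0,0],-1],[[0.18,0.02,0.16],[0,0,0],-1],[[0.284,0.031,0.14],[0,0,0],-1],[[0.284,0.031,0.12],[0,0,0],-1]])

```text
time: 7.7
tool_pos: [599.6, -189.7, 101.9]
tool_rot: [2.324, 2.109, 0.009]
force: [-0.1, 0.4, -0.0]
grip_width: 85.3
gripper_force: 0.0
```

Run:
```python
from h import *
p=shot('wrist','w4.png'); o=r.observe();print(o['tool_pos'],o['force'],o['grip_width'],o['gripper_force'])
for n,X in [('dark',[594.6,-192.1,20]),('brown',[452.4,-207.4,31]),('amber',[657.7,-114.6,20])]: 
  u=proj(p,X); print(n,u); print(blob(p,u,X[2]))
```

```text
[ 595.28631675 -190.46401199   99.31969351] [-0.22270848 -0.27712078 -1.75203197] 85.78984705973465 0.0
dark [311.25382461 223.11906422]
(array([ 594.4, -192.2]), 18.6)
brown [134.06038594 260.0210273 ]
(array([ 452.1, -207.7]), 18.3)
amber [395.72350491 101.93863094]
(array([ 657.8, -114.6]), 18.6)
```

View pics/w4.png

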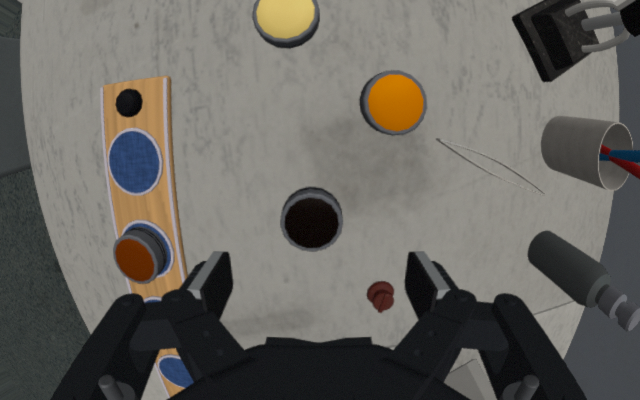

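Brown stands on its pad at (140,252), measured within 1 mm of the pad centre. Dark is at (312,219) and the block at (380,295) is clear of the jaws. I'll take dark.

play_rows(motion=[[[0,0,-0.06],[0,0,0],-1],[[0,0,-0.11],[0,0,0],-1],[[0,0,-0.144],[0,0,0],-1],[[0,0,-0.144],[0,0,0],-1],[[0,0,-0.144],[0,0,0],0.2],[[0,0,-0.144],[0,0,0],0.6],[[0,0,-0.144],[0,0,0],0.6],[[0,0,-0.144],[0,0,0],0.6],[[0,0,-0.144],[0,0,0],0.6],[[0,0,-0.144],[0,0,0],0.6]])

```text
time: 9.0
tool_pos: [595.5, -192.2, 29.8]
tool_rot: [2.329, 2.106, 0.001]
force: [-1.0, -0.0, 6.1]
grip_width: 42.3
gripper_force: 30.6
```

play_rows(motion=[[[0,0,0.03],[0,0,0],0.6],[[0,0,0.1],[0,0,0],0.6],[[-0.06,0.026,0.14],[0,0,0],0.6],[[-0.14,0.06,0.14],[0,0,0],0.6],[[-0.21,0.09,0.14],[0,0,0],0.6],[[-0.266,0.116,0.13],[0,0,0],0.6],[[-0.266,0.116,0.1],[0,0,0],0.6],[[-0.266,0.116,0.06],[0,0,0],0.6],[[-0.266,0.116,0.035],[0,0,0],0.6],[[-0.266,0.116,0.024],[0,0,0],0.6]])

```text
time: 10.25
tool_pos: [461.5, -134.0, 40.4]
tool_rot: [-2.329, -2.105, 0.003]
force: [-10.5, 3.4, 39.2]
grip_width: 42.4
gripper_force: 34.2
```

play_rows(motion=[[[0,0,0.003],[0,0,0],0.6],[[0,0,0.003],[0,0,0],0.0],[[0,0,0.003],[0,0,0],-1],[[0,0,0.003],[0,0,0],-1],[[0,0,0.04],[0,0,0],-1],[[0,0,0.13],[0,0,0],-1],[[0.1,0.01,0.16],[0,0,0],-1],[[0.21,0.02,0.16],[0,0,0],-1],[[0.32,0.03,0.14],[0,0,0],-1],[[0.393,0.039,0.12],[0,0,0],-1]])

```text
time: 11.5
tool_pos: [661.2, -114.1, 102.2]
tool_rot: [2.328, 2.106, 0.005]
force: [-0.7, -0.2, -0.5]
grip_width: 85.3
gripper_force: 0.0
```

Run:
```python
from h import *
r.camera('side');p=shot('wrist','w5.png'); o=r.observe();print(o['tool_pos'],o['force'],o['grip_width'],o['gripper_force'])
for n,X in [('dark',[461.2,-134,31]),('brown',[452.4,-207.4,31]),('amber',[657.7,-114.6,20]),('pale',[592.1,-47.6,20])]: 
  u=proj(p,X); print(n,u); print(blob(p,u,X[2]))
```

```text
[ 661.51917406 -112.39877102  100.69238878] [-0.78835577  0.18003023  1.03548488] 85.6995960424473 0.0
dark [ 86.98444548 266.10339382]
(array([ 460.3, -134.4]), 18.4)
brown [109.46272977 332.60401067]
(array([ 638.7, -430.6]), 435.9)
amber [308.44545478 224.13404374]
(array([ 657.6, -115.1]), 18.5)
pale [201.27856008 138.99789365]
(array([591.6, -47.9]), 18.6)
```

View pics/w5.png

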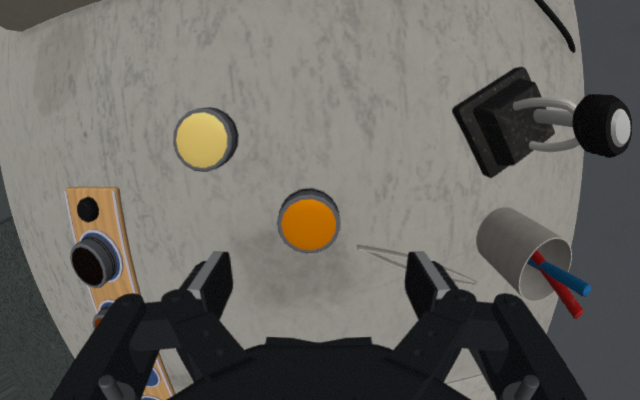

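Dark stands on its pad at (94,262) within 1 mm, and amber is at (309,221). Tweezers start at (358,247), so I'll turn the jaws a little to keep the right finger off them.

play_rows(motion=[[[0,0,-0.02],[0,0,0.08],-1],[[0,0,-0.05],[0,0,0.15],-1],[[0,0,-0.1],[0,0,0.15],-1],[[0,0,-0.14],[0,0,0.15],-1],[[0,0,-0.14],[0,0,0.15],-1],[[0,0,-0.14],[0,0,0.15],0.2],[[0,0,-0.14],[0,0,0.15],0.6],[[0,0,-0.14],[0,0,0.15],0.6],[[0,0,-0.14],[0,0,0.15],0.6],[[0,0,-0.14],[0,0,0.15],0.6]])

```text
time: 12.85
tool_pos: [659.1, -114.5, 31.9]
tool_rot: [2.065, 2.365, 0.002]
force: [-0.9, -0.5, 5.9]
grip_width: 42.4
gripper_force: 30.9
```

play_rows(motion=[[[0,0,0.03],[0,0,0],0.6],[[0,0,0.1],[0,0,0],0.6],[[-0.06,-0.045,0.14],[0,0,-0.05],0.6],[[-0.14,-0.11,0.14],[0,0,-0.1],0.6],[[-0.23,-0.18,0.14],[0,0,-0.15],0.6],[[-0.32,-0.25,0.14],[0,0,-0.15],0.6],[[-0.4,-0.31,0.14],[0,0,-0.15],0.6],[[-0.427,-0.333,0.12],[0,0,-0.15],0.6],[[-0.427,-0.333,0.07],[0,0,-0.15],0.6],[[-0.427,-0.333,0.036],[0,0,-0.15],0.6]])

```text
time: 14.1
tool_pos: [444.6, -280.2, 47.4]
tool_rot: [-2.329, -2.107, -0.001]
force: [0.1, 0.5, -1.9]
grip_width: 42.5
gripper_force: 30.8
```

play_rows(motion=[[[0,0,-0.006],[0,0,0],0.6],[[0,0,-0.01],[0,0,0],0.6],[[0,0,-0.01],[0,0,0],0.0],[[0,0,-0.01],[0,0,0],-1],[[0,0,-0.01],[0,0,0],-1],[[0,0,0.03],[0,0,0],-1],[[0,0,0.12],[0,0,0],-1],[[0.05,0.08,0.14],[0,0,0],-1],[[0.11,0.17,0.14],[0,0,0],-1],[[0.17,0.27,0.14],[0,0,0],-1]])

```text
time: 15.35
tool_pos: [530.6, -145.9, 119.2]
tool_rot: [2.331, 2.103, 0.001]
force: [0.1, -0.9, -0.1]
grip_width: 85.5
gripper_force: 0.0
```

play_rows(motion=[[[0.06,0.1,0],[0,0,0],-1],[[0.125,0.196,-0.02],[0,0,0],-1],[[0.125,0.196,-0.08],[0,0,0],-1],[[0.125,0.196,-0.13],[0,0,0],-1],[[0.125,0.196,-0.13],[0,0,0],-1],[[0.125,0.196,-0.13],[0,0,0],-1],[[0.125,0.196,-0.13],[0,0,0],-1],[[0.125,0.196,-0.13],[0,0,0],-1],[[0.125,0.196,-0.13],[0,0,0],-1],[[0.125,0.196,-0.13],[0,0,0],-1]])

```text
time: 16.6
tool_pos: [592.0, -48.0, 53.5]
tool_rot: [2.33, 2.107, 0.0]
force: [-0.1, -0.3, -0.5]
grip_width: 85.5
gripper_force: 0.0
```

Run:
```python
from h import *
p=shot('wrist','w6.png'); o=r.observe();print(o['tool_pos'],o['force'],o['grip_width'],o['time'])
for n,X in [('pale',[591.8,-47.8,21])]: 
  u=proj(p,X); print(n,u); print(blob(p,u,X[2]))
shot('scene','s6.png')
```

```text
[591.94326821 -47.98774027  53.37560576] [ 0.22754191  1.57113478 -0.79158926] 85.27568736952118 16.65
pale [318.42785818 249.95063868]
(array([592., -48.]), 18.7)
```

View pics/w6.png

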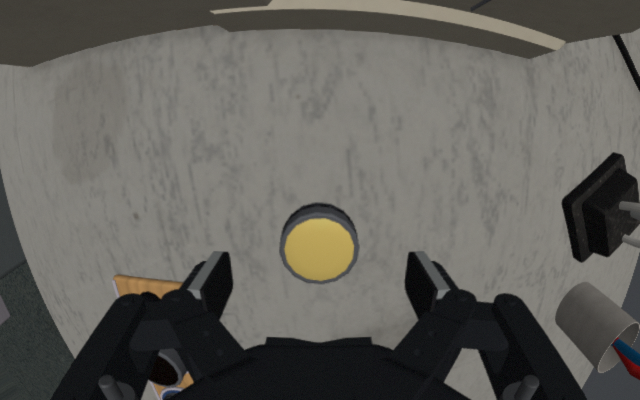

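Pale is centred between the jaws at (319,248), and the beige machine's edge at the top, around (390,20), is well clear. I'll take it.

play_rows(motion=[[[0,0,-0.03],[0,0,0],-1],[[0,0,-0.046],[0,0,0],-1],[[0,0,-0.046],[0,0,0],0.2],[[0,0,-0.046],[0,0,0],0.6],[[0,0,-0.046],[0,0,0],0.6],[[0,0,-0.046],[0,0,0],0.6],[[0,0,-0.046],[0,0,0],0.6],[[0,0,-0.03],[0,0,0],0.6],[[0,0,0.05],[0,0,0],0.6],[[0,0,0.1],[0,0,0],0.6]])

```text
time: 17.95
tool_pos: [592.4, -47.9, 105.0]
tool_rot: [2.33, 2.106, 0.002]
force: [0.2, -0.1, -1.5]
grip_width: 42.5
gripper_force: 30.9
```

play_rows(motion=[[[-0.04,-0.08,0.01],[0,0,0],0.6],[[-0.09,-0.18,0.01],[0,0,0],0.6],[[-0.145,-0.28,0.01],[0,0,0],0.6],[[-0.2,-0.38,0.01],[0,0,0],0.6],[[-0.25,-0.48,0.01],[0,0,0],0.6],[[-0.29,-0.57,0],[0,0,0],0.6],[[-0.314,-0.614,-0.01],[0,0,0],0.6],[[-0.314,-0.614,-0.05],[0,0,0],0.6],[[-0.314,-0.614,-0.1],[0,0,0],0.6],[[-0.314,-0.614,-0.112],[0,0,0],0.6]])

```text
time: 19.2
tool_pos: [434.3, -351.4, 44.8]
tool_rot: [-2.323, -2.107, -0.001]
force: [0.4, 0.3, -1.0]
grip_width: 42.3
gripper_force: 30.8
```

play_rows(motion=[[[0,0,-0.006],[0,0,0],0.6],[[0,0,-0.008],[0,0,0],0.6],[[0,0,-0.008],[0,0,0],0.0],[[0,0,-0.008],[0,0,0],-1],[[0,0,-0.008],[0,0,0],-1],[[0,0,0.03],[0,0,0],-1],[[0,0,0.12],[0,0,0],-1],[[0.08,0.1,0.24],[0,0,0],-1],[[0.16,0.2,0.36],[0,0,0],-1],[[0.17,0.25,0.46],[0,0,0],-1]])

```text
time: 20.45
tool_pos: [509.9, -249.3, 246.3]
tool_rot: [2.328, 2.108, 0.002]
force: [0.4, -1.5, 0.2]
grip_width: 85.4
gripper_force: 0.0
```

play_rows(motion=[[[0,0,0.05],[0,0,0],-1],[[0,0,0.1],[0,0,0],-1],[[0,0,0.1],[0,0,0],-1],[[0,0,0.1],[0,0,0],-1],[[0,0,0.1],[0,0,0],-1],[[0,0,0.1],[0,0,0],-1],[[0,0,0.1],[0,0,0],-1],[[0,0,0.1],[0,0,0],-1],[[0,0,0.1],[0,0,0],-1],[[0,0,0.1],[0,0,0],-1]])

```text
time: 21.7
tool_pos: [508.8, -251.4, 293.6]
tool_rot: [2.33, 2.107, 0.0]
force: [-0.4, 0.2, 0.1]
grip_width: 85.5
gripper_force: 0.0
```

Run:
```python
from h import *
p=shot('wrist','w7.png'); print(r.observe()['time'])
for n,X in [('pale',[434.9,-354.8,31]),('amber',[444,-281.1,31]),('brown',[452.4,-207.4,31]),('dark',[461.2,-134,31]),('block',[641.4,-264.6,18])]: 
  print(n,X[:2],blob(p,proj(p,X),X[2]))
```

```text
21.75
pale [434.9, -354.8] (array([ 435. , -355.5]), 18.1)
amber [444, -281.1] (array([ 444.5, -281.2]), 18.0)
brown [452.4, -207.4] (array([ 452.5, -207.2]), 18.0)
dark [461.2, -134] (array([ 461.5, -133.8]), 18.2)
block [641.4, -264.6] (array([ 640.5, -265.3]), 11.7)
```

View pics/w7.png

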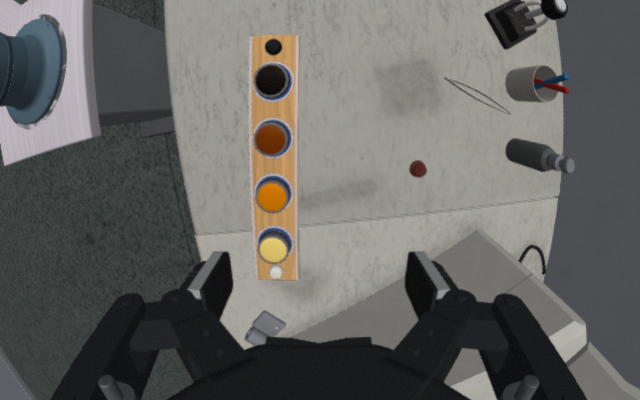

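All four samples stand on their pads: pale (274,248) by the white stud, amber (273,195), brown (272,139) and dark (272,80) by the black stud. Each is within 1 mm of its pad centre, and the block at (418,169) hasn't moved.

```bash
python3 -c "
from workcell import r
print(r.hand_in())"
```

```text
the job is handed in; nothing more can be done
None
```

I handed the job in at about 22 s with pale, amber, brown and dark upright on their pads from the white stud to the black, each measured within about 1 mm of its pad's centre, and the red lens block still in place; the hand-in gave no verdict.

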